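# Unbolt the elbow box

### The arm

A 6-joint arm with a two-finger parallel gripper is mounted at the origin on the work surface. World frame = base frame: x ahead of the robot, y to its left, z up, the work surface at z = 0. Lengths are in m, angles in degrees, forces in N, time in s.
With the tool pointing down it reaches from about 0.4 to 0.825 m from the base axis. Payload 7 kg.
Tool frame: the origin (TCP) lies midway between the tips of the shut fingers; the grasp point (between the pads) lies 19 mm behind it; z points along the fingers, y is the line along which they close (so a half turn about z gives the same grasp; the last joint's range is limited). The gripper opens to 88 mm and grips with 3 to 60 N. Pads are 19 mm wide; open, the fingers measure 130 mm over their backs; the gripper's body (78 mm by 193 mm) begins 47 mm behind the grasp point.
Start: joints at [-46.518, 20.546, 0.682, 0, -70.136, -16.507], TCP at [0.306, -0.602, 0.227] pointing down, gripper open.
Joint ranges: [-176.03, 176.03], [-82.01, 121.73], [-58.28, 71.71], [-173.87, 95.51], [-174.79, -0.11], [-173.66, 173.66]. Speed limits (degrees/s): [136.94, 136.94, 172.46, 180, 180, 180].

### API

Orientations are given as [roll, pitch, yaw] about the fixed x, y, z axes, in that order (R = Rz(yaw) Ry(pitch) Rx(roll)).
In Python, from plant import r gives the robot as it stands. The module is installed in compiled form; this text tells all that it offers.
- The arm moves only by the tool play_rows, never from a script. Its argument "rows" is a list of rows, each an object with "slide": the shift along the tool's x, y, z as a fraction of full scale, a list of three; "delta_rot": the turn, a rotation vector about the tool's x, y, z as a fraction of full scale, a list of three; "fingers": the opening, from -1 (shut) to 1 (fully open). In form: [{"slide": [x, y, z], "delta_rot": [rx, ry, rz], "fingers": fingers}, ...]. A call has 1 to 8 rows; each row shifts and turns the commanded pose from where the row before left it, along the tool's axes as they then stand; what a row does not reach is not made up. Full scale, the value 1, is 0.15 m for a shift and 0.08 rad for a turn. A row lasts 1/8 s, in which the tool goes at most 62.5 mm and 10.7 degrees, less where a joint would pass 70% of its speed; a pose out of reach is approached as far as the arm can. A call with a number of a shift or a turn outside -1 to 1 is refused whole. A call with a gripper value outside its range is refused whole. The fingers move at their own pace and stop on an object; "squeeze" is the grip in N (left out, the last holds). Time passes only in rows, so rows that do not move let the fingers close. It gives the time, the measured TCP pose, the force, the opening and the grip force at its end, in the units of the state.
- r.get_state(): the state, without advancing time (a new reading comes with each control period).
- r.capture(name): name is "scene" or "top" or "wrist"; returns a dict with "image" (420x560x3 uint8, blue, green, red), "fx", "fy", "cx", "cy" (pixels), "R" (3x3) and "t" (3): a world point X has camera coordinates R X + t; the wrist camera has in their place "T_tool_cam" (4x4, takes a point from camera to tool coordinates, whose origin is the TCP and whose axes are the flange's). Camera axes: x right, y down, z forward; pixel columns grow to the right and rows downward; lengths in m; the calibration is good to about 2 mm. A picture is of the moment at which its call begins: read the wrist's pose just before it. There is no depth.
- r.close_job(): hands the job in; it is judged then, once.
The state is a dict: "time_s": time; "joints": joint angles; "qd": joint speeds; "joint_torque": joint torques, N m; "tcp_pos": TCP position; "eef_rot": TCP orientation; "contact_force": force on the tool from outside, world axes, zero at the start; "moment": the same for the moment, N m; "gripper_width": finger opening in m; "gripper_force": force on a finger pad.
Only numpy, scipy, OpenCV 4.12 (cv2) and the standard library are available. Lean on these libraries where they do the work, as an engineer would, in place of code of your own. Each camera call takes 0.05 s, during which the arm holds its last target. There are 200 camera calls.

### The job

A customer wants pipe elbows: unbolt the stock box that has a sample elbow (L-shaped fitting) fixed on its lid. Lift that box's bolt by its knob over the ridge, draw it right back out of its keeper, and let it drop down flat behind the ridge. Leave the bolt of the box with the tee (T-shaped fitting) alone.

Things in the scene. Friction and masses are not known exactly. Their poses are not given: they have to be found in the camera images.
- elbow_box: Fixed wooden box 240 (x) x 280 (y) x 80 mm (z), steel elbow (L, 38 mm high) fixed on its lid at about (60, -30). Origin: centre of underside, z up. The bolt runs along y on the line x = -45: plate (top z = 84), side guides (to z = 92), ridge across it at y = -5 (10 thick, top z = 94), keeper arch at y = +100 (40 wide, to z = 131) holding the bolt's tongue.
- elbow_knob (a point): Middle of the upright round stem of the elbow box's bolt: 20 mm diameter, 25 mm of stem above and below this point, then a 26 mm cap 6 mm thick above, the bolt's shoe 36 x 30 x 24 mm below. Bolt: 0.25 kg, never turns; slides along the box's y (about 1 N), lifts 0 to 18 mm straight up, drops by its weight. When down, this point is at z = 136 mm in the box's frame.
- elbow_bolt (a joint): How far the elbow box's bolt is drawn back, along the box's -y: 0 (home in the keeper, knob at y = +30 mm in the box's frame) to 0.080 m. While down, the ridge stops it at 0.015; lifted more than 10 mm it passes over; from 0.055 to 0.080 it can drop flat behind the ridge.
- tee_knob (a point): The same point on the bolt of the other box, which is alike but carries a T-shaped fitting on its lid. To be left alone.

How it is judged:
By the outcome, as a careful person would: the job done as asked, in the order asked, and still so for the second after the job is handed in, with the robot touching nothing.
It also fails if it takes over 29 s, if anything falls off the work surface, if the arm or the gripper's body presses on something with over 40 N, if the wrist force passes 120 N, or if a joint passes its speed limit or range.

## Working session

There is one attempt and no reset: what is moved stays moved. The work goes in short steps, Python scripts to look and compute and a tool call to move; the robot and the scene stay as the last step left them, time stands still between calls to the robot, and variables do not carry over. Pictures are saved under pics/ and viewed, at most 10 in all, crops included, and the job is handed in when it is done.

Besides the shell and the picture viewer there is one more tool, called after "Request:" by a JSON object that holds its "fn" and its "kwargs", one argument or row to a line. play_rows: Moves the arm, as the interface text tells. Shift numbers are shares of 0.15 m and turn numbers shares of 0.08 rad, none past 1 either way. Its arguments: {"type":"object","properties":{"rows":{"type":"array"},"squeeze":{"type":"number"}},"required":["rows"]}

```bash
mkdir -p pics; python3 - <<'E'
from plant import r
import cv2,pickle
s=r.get_state();print(s)
for n in("scene","top"):
    c=r.capture(n);cv2.imwrite(f"pics/{n}0.png",c["image"]);pickle.dump(c,open(n+".pkl","wb"))
    print(n,c["fx"],c["cx"],c["cy"],c["R"],c["t"])
E
```

```text
{'time_s': 0.0, 'joints': array([-4.65198270e+01,  2.05920878e+01,  6.35572244e-01, -2.08950904e-02,
       -7.01370020e+01, -1.65081706e+01]), 'qd': array([ 0.03702563, -0.02689541, -0.02173487, -0.01752049,  0.0055908 ,
        0.04130617]), 'joint_torque': array([ 5.40680285e-04, -5.82723212e+01,  2.93059516e+01,  6.99753016e+00,
        6.66310181e-03, -1.09283790e-04]), 'tcp_pos': array([ 0.30592572, -0.60115061,  0.22562656]), 'eef_rot': array([ 1.79904755e+02, -7.74274256e-03, -1.53035107e+02]), 'contact_force': array([0.03366852, 0.26585592, 0.17661346]), 'moment': array([ 0.01387185,  0.02572202, -0.05225668]), 'gripper_force': 0.0, 'gripper_width': 0.08718416584018568}
scene 413.2753230725704 284.6485765511565 204.42350159626807 [[ 0.82273326  0.56840094 -0.00550991]
 [ 0.43891887 -0.64141378 -0.62923651]
 [-0.36119275  0.5152754  -0.77719435]] [-0.44406433 -0.14726549  0.95354532]
top 461.3021055936746 276.37772755026737 207.94418082730462 [[ 0.02280043 -0.99929654  0.02977509]
 [-0.99828513 -0.02436334 -0.05322807]
 [ 0.05391605 -0.02851041 -0.99813838]] [-0.01717621  0.53900847  0.9631931 ]
```

View pics/scene0.png

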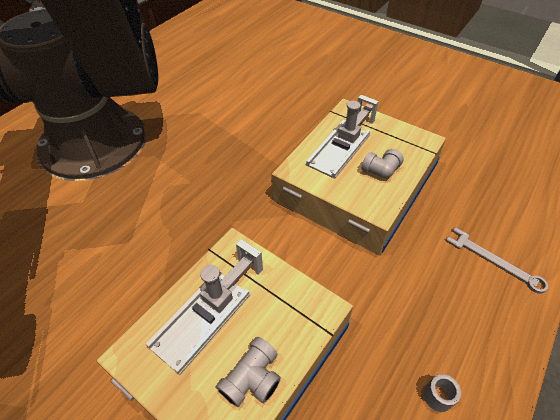

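View pics/top0.png

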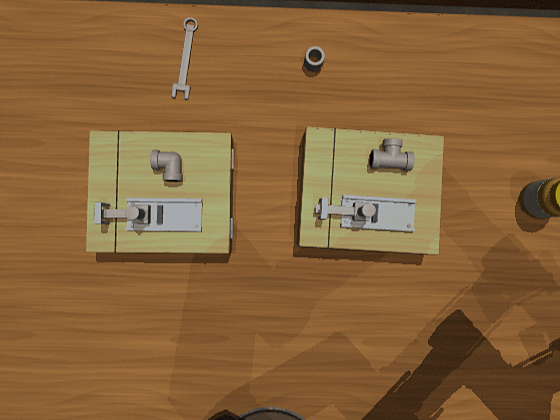

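The top view shows the elbow box on the left (lid about cols 89–231, rows 131–252, knob cap near (137,213)). The tee box is on the right, with its knob near (367,211). In the scene view the elbow box's knob is near (353,105).

```bash
cat > h.py <<'E'
import numpy as np,cv2,pickle
def ray(c,u,v):
    R,t=np.array(c["R"]),np.array(c["t"])
    return -R.T@t, R.T@np.array([(u-c["cx"])/c["fx"],(v-c["cy"])/c["fy"],1])
def plane(c,u,v,z):
    o,d=ray(c,u,v); return o+d*(z-o[2])/d[2]
def tri(rs):
    A=0;b=0
    for o,d in rs:
        d=d/np.linalg.norm(d);P=np.eye(3)-np.outer(d,d);A=A+P;b=b+P@o
    return np.linalg.solve(A,b)
E
python3 - <<'E'
from h import *
T=pickle.load(open("top.pkl","rb"));S=pickle.load(open("scene.pkl","rb"))
im=T["image"];hsv=cv2.cvtColor(im,cv2.COLOR_BGR2HSV)
print(hsv[150,140],hsv[100,140],hsv[240,180])
m=cv2.inRange(hsv,(19,60,120),(35,255,255));m=cv2.morphologyEx(m,cv2.MORPH_CLOSE,np.ones((7,7)))
for c in sorted(cv2.findContours(m,0,2)[0],key=cv2.contourArea)[-2:]:
    b=cv2.boxPoints(cv2.minAreaRect(c));P=np.array([plane(T,u,v,.08)for u,v in b])
    print(b.round(1).tolist(),P.round(4).tolist(),"centre",P.mean(0).round(4),np.linalg.norm(P[1]-P[0]),np.linalg.norm(P[2]-P[1]),np.degrees(np.arctan2(*(P[1]-P[0])[1::-1])))
print("cap plane",plane(T,137,213,.167),"tri",tri([ray(T,137,213),ray(S,353.5,104)]))
a=cv2.resize(im[180:260,80:240],None,fx=4,fy=4,interpolation=2)
b=cv2.resize(S["image"][85:165,290:450],None,fx=4,fy=4,interpolation=2)
cv2.imwrite("pics/crop.png",np.vstack([a[:300],b[:300]]))
E
```

```text
[ 26  94 165] [ 15 158 145] [ 29  86 166]
[[298.5, 245.10000610351562], [306.20001220703125, 126.0], [445.6000061035156, 135.0], [437.8999938964844, 254.10000610351562]] [[0.4635, -0.0478, 0.08], [0.7012, -0.0584, 0.08], [0.6913, -0.3406, 0.08], [0.4518, -0.3259, 0.08]] centre [ 0.5769 -0.1932  0.08  ] 0.2379407199861658 0.28232230176814765 -2.5478146496750003
[[85.69999694824219, 251.3000030517578], [87.5999984741211, 130.0], [230.3000030517578, 132.1999969482422], [228.5, 253.5]] [[0.4422, 0.3662, 0.08], [0.6804, 0.3732, 0.08], [0.6843, 0.0925, 0.08], [0.4439, 0.0894, 0.08]] centre [0.5627 0.2303 0.08  ] 0.23832559308894577 0.280728667230071 1.6790566837983114
cap plane [0.5160371  0.24667265 0.167     ] tri [0.51918445 0.24819057 0.16901234]
```

View pics/crop.png

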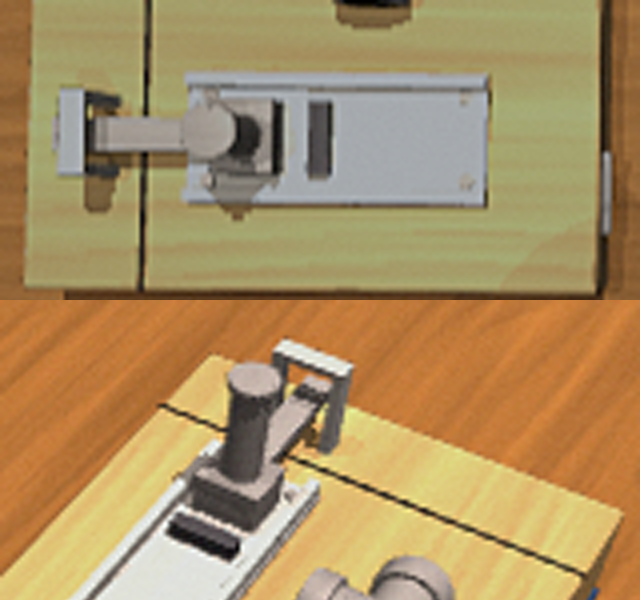

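The crop puts the cap at top-view (132,213) and scene-view (353.5,104.5). I'll approach with the pads closing along the box's x.

```bash
cat >> h.py <<'E'
from scipy.spatial.transform import Rotation as Ro
def plan(s,goal,yaw,n):
    "n equal rows: slide and delta_rot to goal position / tool-down yaw"
    Rc=Ro.from_euler('xyz',s["eef_rot"],degrees=True);Rg=Ro.from_euler('xyz',[180,0,yaw],degrees=True)
    w=(Rc.inv()*Rg).as_rotvec();d=(np.array(goal)-s["tcp_pos"])/n
    print("rot/row",(w/n/.08).round(3))
    for i in range(n):
        print((Rc.inv().apply(d)/.15).round(3).tolist());Rc=Rc*Ro.from_rotvec(w/n)
E
python3 - <<'E'
from h import *
from plant import r
T=pickle.load(open("top.pkl","rb"));S=pickle.load(open("scene.pkl","rb"))
print("cap plane",plane(T,132.3,213,.167),plane(S,353.5,104.5,.167),"tri",tri([ray(T,132.3,213),ray(S,353.5,104.5)]))
plan(r.get_state(),[.516,.235,.24],-89.1,16)
E
```

```text
cap plane [0.51583842 0.25492415 0.167     ] [0.52169915 0.25201027 0.167     ] tri [0.51751359 0.25741907 0.16155466]
rot/row [ 0.001  0.001 -0.872]
[-0.236, 0.271, -0.006]
[-0.254, 0.254, -0.006]
[-0.271, 0.235, -0.006]
[-0.287, 0.216, -0.006]
[-0.301, 0.195, -0.006]
[-0.314, 0.174, -0.006]
[-0.326, 0.152, -0.006]
[-0.335, 0.129, -0.006]
[-0.344, 0.105, -0.006]
[-0.35, 0.081, -0.006]
[-0.355, 0.056, -0.006]
[-0.358, 0.031, -0.006]
[-0.359, 0.006, -0.006]
[-0.359, -0.019, -0.006]
[-0.357, -0.044, -0.006]
[-0.353, -0.069, -0.006]
```

Request:
{"fn": "play_rows", "kwargs": {
  "rows": [
    {"slide": [-0.236, 0.271, -0.01], "delta_rot": [0, 0, -0.872], "fingers": 1},
    {"slide": [-0.254, 0.254, -0.01], "delta_rot": [0, 0, -0.872], "fingers": 1},
    {"slide": [-0.271, 0.235, -0.01], "delta_rot": [0, 0, -0.872], "fingers": 1},
    {"slide": [-0.287, 0.216, -0.01], "delta_rot": [0, 0, -0.872], "fingers": 1},
    {"slide": [-0.301, 0.195, -0.01], "delta_rot": [0, 0, -0.872], "fingers": 1},
    {"slide": [-0.314, 0.174, -0.01], "delta_rot": [0, 0, -0.872], "fingers": 1},
    {"slide": [-0.326, 0.152, -0.01], "delta_rot": [0, 0, -0.872], "fingers": 1},
    {"slide": [-0.335, 0.129, -0.01], "delta_rot": [0, 0, -0.872], "fingers": 1}
  ]
}}

```text
time_s: 1.1
tcp_pos: [0.4108, -0.1818, 0.2386]
eef_rot: [-180.0, 0.0, -120.9]
contact_force: [0.1, -0.2, 0.3]
gripper_width: 0.0876
gripper_force: 0.0
```

Request:
{"fn": "play_rows", "kwargs": {
  "rows": [
    {"slide": [-0.344, 0.105, 0], "delta_rot": [0, 0, -0.872], "fingers": 1},
    {"slide": [-0.35, 0.081, 0], "delta_rot": [0, 0, -0.872], "fingers": 1},
    {"slide": [-0.355, 0.056, 0], "delta_rot": [0, 0, -0.872], "fingers": 1},
    {"slide": [-0.358, 0.031, 0], "delta_rot": [0, 0, -0.872], "fingers": 1},
    {"slide": [-0.359, 0.006, 0], "delta_rot": [0, 0, -0.872], "fingers": 1},
    {"slide": [-0.359, -0.019, 0], "delta_rot": [0, 0, -0.872], "fingers": 1},
    {"slide": [-0.357, -0.044, 0], "delta_rot": [0, 0, -0.872], "fingers": 1},
    {"slide": [-0.353, -0.069, 0], "delta_rot": [0, 0, -0.872], "fingers": 1}
  ]
}}

```text
time_s: 2.1
tcp_pos: [0.5158, 0.2366, 0.2384]
eef_rot: [180.0, -0.0, -88.9]
contact_force: [0.7, -0.6, -0.2]
gripper_width: 0.0873
gripper_force: 0.0
```

Request:
{"fn": "play_rows", "kwargs": {
  "rows": [
    {"slide": [0, 0, 0], "delta_rot": [0, 0, 0], "fingers": 1},
    {"slide": [0, 0, 0], "delta_rot": [0, 0, 0], "fingers": 1}
  ]
}}

```text
time_s: 2.35
tcp_pos: [0.5153, 0.2346, 0.2379]
eef_rot: [179.9, -0.1, -89.1]
contact_force: [-1.1, -0.1, -0.1]
gripper_width: 0.0875
gripper_force: 0.0
```

```bash
python3 - <<'E'
from plant import r
import cv2,pickle
s=r.get_state();c=r.capture("wrist");c["s"]=s
cv2.imwrite("pics/w1.png",c["image"]);pickle.dump(c,open("w1.pkl","wb"))
print(s["tcp_pos"],s["eef_rot"],s["joints"],s["time_s"]);print(c["T_tool_cam"],c["fx"],c["cx"],c["cy"])
E
```

```text
[0.51534088 0.23464941 0.23788574] [ 1.79929122e+02 -5.21250792e-02 -8.90657279e+01] [ 4.42724801e+01  9.97696424e+00 -1.22461455e+01 -1.15865667e-02
 -6.78642150e+01 -4.33338662e+01] 2.35
[[-6.38064019e-04 -9.68867686e-01 -2.47578271e-01  6.63132751e-02]
 [ 9.99999792e-01 -5.93913471e-04 -2.53012171e-04 -2.14289238e-04]
 [ 9.80952463e-05 -2.47578381e-01  9.68867863e-01 -1.58308314e-01]
 [ 0.00000000e+00  0.00000000e+00  0.00000000e+00  1.00000000e+00]] 330.4158815141307 281.3813695229651 207.74849014751624
```

View pics/w1.png

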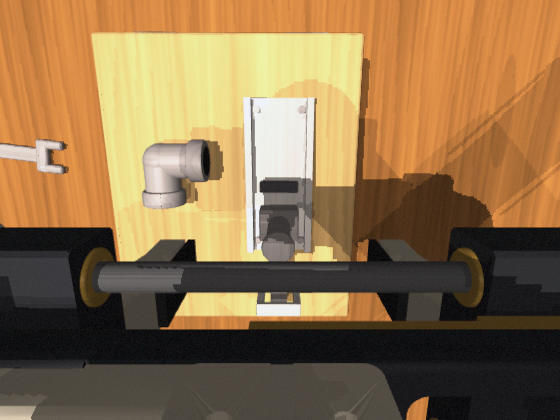

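The wrist view shows the cap at about (278,248), the ridge at (279,186), and the guides' outer edges at cols 244–316 at the far end.

```bash
python3 - <<'E'
from h import *
c=pickle.load(open("w1.pkl","rb"));s=c["s"];M=np.array(c["T_tool_cam"])
Rw=Ro.from_euler('xyz',s["eef_rot"],degrees=True).as_matrix()
Rc=Rw@M[:3,:3];oc=Rw@M[:3,3]+s["tcp_pos"];c["R"]=Rc.T;c["t"]=-Rc.T@oc
for n,u,v,z in [("cap",278,246,.167),("ridge",279,186,.094),("gl_far",244,98,.092),("gr_far",316,98,.092),("gl_near",247,251,.092),("gr_near",314,251,.092),("boxfl",93,34,.08),("boxfr",363,33,.08),("keeper",278.5,298,.131)]:
    print(n,plane(c,u,v,z).round(4))
E
```

```text
cap [0.5177 0.256  0.167 ]
ridge [0.5178 0.2246 0.094 ]
gl_far [0.5496 0.1472 0.092 ]
gr_far [0.4865 0.1462 0.092 ]
gl_near [0.5484 0.2903 0.092 ]
gr_near [0.4825 0.2893 0.092 ]
boxfl [0.6816 0.0954 0.08  ]
boxfr [0.4466 0.0909 0.08  ]
keeper [0.5167 0.3189 0.131 ]
```

Request:
{"fn": "play_rows", "kwargs": {
  "rows": [
    {"slide": [-0.16, -0.013, 0], "delta_rot": [0, 0, 0], "fingers": 1},
    {"slide": [0, 0, 0.2], "delta_rot": [0, 0, 0], "fingers": 1},
    {"slide": [0, 0, 0.2], "delta_rot": [0, 0, 0], "fingers": 1},
    {"slide": [0, 0, 0.2], "delta_rot": [0, 0, 0], "fingers": 1},
    {"slide": [0, 0, 0.18], "delta_rot": [0, 0, 0], "fingers": 1},
    {"slide": [0, 0, 0], "delta_rot": [0, 0, 0], "fingers": 1}
  ]
}}

```text
time_s: 3.15
tcp_pos: [0.5164, 0.2578, 0.12]
eef_rot: [179.8, -0.1, -89.1]
contact_force: [0.2, -0.1, 1.1]
gripper_width: 0.0874
gripper_force: 0.0
```

Request:
{"fn": "play_rows", "kwargs": {
  "rows": [
    {"slide": [0, 0, 0], "delta_rot": [0, 0, 0], "fingers": -1},
    {"slide": [0, 0, 0], "delta_rot": [0, 0, 0], "fingers": -1},
    {"slide": [0, 0, 0], "delta_rot": [0, 0, 0], "fingers": -1},
    {"slide": [0, 0, 0], "delta_rot": [0, 0, 0], "fingers": -1},
    {"slide": [0, 0, 0], "delta_rot": [0, 0, 0], "fingers": -1},
    {"slide": [0, 0, 0], "delta_rot": [0, 0, 0], "fingers": -1}
  ],
  "squeeze": 25
}}

```text
time_s: 3.9
tcp_pos: [0.5174, 0.2588, 0.1216]
eef_rot: [180.0, -0.0, -89.1]
contact_force: [-0.9, 0.2, -0.2]
gripper_width: 0.0334
gripper_force: 0.0
```

Request:
{"fn": "play_rows", "kwargs": {
  "rows": [
    {"slide": [0, 0, 0], "delta_rot": [0, 0, 0], "fingers": -1},
    {"slide": [0, 0, 0], "delta_rot": [0, 0, 0], "fingers": -1},
    {"slide": [0, 0, 0], "delta_rot": [0, 0, 0], "fingers": -1}
  ]
}}

```text
time_s: 4.28
tcp_pos: [0.5176, 0.2589, 0.1216]
eef_rot: [-180.0, 0.0, -89.1]
contact_force: [3.5, -0.4, -1.7]
gripper_width: 0.0249
gripper_force: 25.0
```

Request:
{"fn": "play_rows", "kwargs": {
  "rows": [
    {"slide": [0, 0, 0], "delta_rot": [0, 0, 0], "fingers": -1},
    {"slide": [0, 0, 0], "delta_rot": [0, 0, 0], "fingers": -1}
  ]
}}

```text
time_s: 4.53
tcp_pos: [0.5176, 0.2589, 0.1215]
eef_rot: [-180.0, 0.0, -89.1]
contact_force: [2.1, -0.5, -2.1]
gripper_width: 0.0245
gripper_force: 25.0
```

```bash
python3 - <<'E'
from plant import r
import cv2
s=r.get_state();print(s["gripper_width"],s["contact_force"],s["moment"])
a=r.capture("scene")["image"];b=r.capture("wrist")["image"]
cv2.imwrite("pics/s2.png",cv2.resize(a[50:200,270:420],None,fx=4,fy=4,interpolation=2))
E
```

```text
0.024510373455290724 [ 2.11061761 -0.5130457  -2.0920887 ] [-0.10092381 -0.92738755  0.01234386]
```

View pics/s2.png

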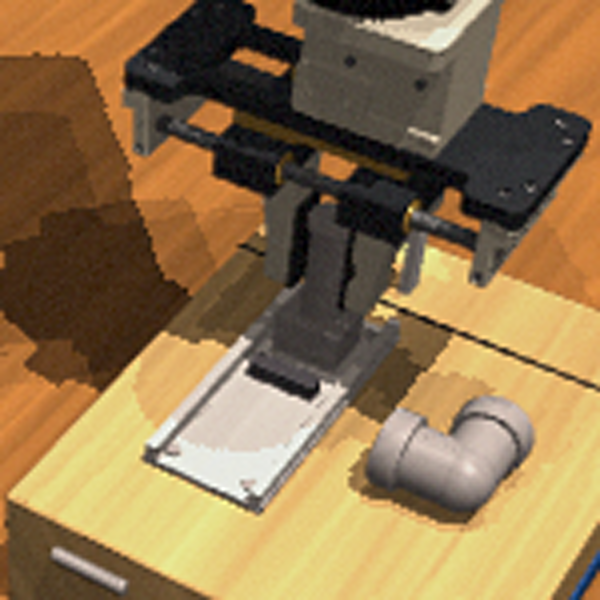

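The fingers are closed on the stem. I'll lift 14 mm and check.

Request:
{"fn": "play_rows", "kwargs": {
  "rows": [
    {"slide": [0, 0, -0.03], "delta_rot": [0, 0, 0], "fingers": -1},
    {"slide": [0, 0, -0.03], "delta_rot": [0, 0, 0], "fingers": -1},
    {"slide": [0, 0, -0.035], "delta_rot": [0, 0, 0], "fingers": -1},
    {"slide": [0, 0, 0], "delta_rot": [0, 0, 0], "fingers": -1}
  ]
}}

```text
time_s: 5.12
tcp_pos: [0.5176, 0.259, 0.1365]
eef_rot: [-180.0, 0.0, -89.1]
contact_force: [4.3, 0.1, -2.0]
gripper_width: 0.0245
gripper_force: 25.0
```

```bash
python3 - <<'E'
from plant import r
import cv2
s=r.get_state();print(s["gripper_width"],s["contact_force"],s["moment"])
a=r.capture("scene")["image"]
cv2.imwrite("pics/s3.png",cv2.resize(a[50:200,270:420],None,fx=4,fy=4,interpolation=2))
E
```

```text
0.024464508221219046 [ 4.33863301  0.13461608 -2.0423706 ] [-0.15847601 -1.2562401   0.01513364]
```

View pics/s3.png

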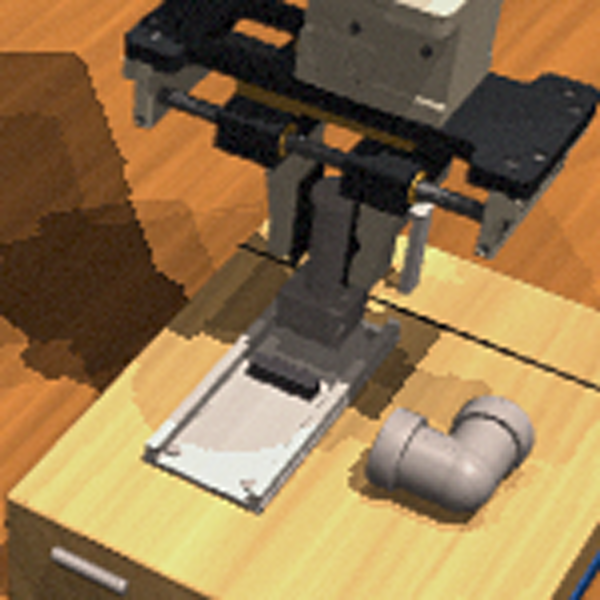

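The bolt is up: the shoe has risen clear and the force reading matches its weight. Next I'll draw it back 69 mm.

Request:
{"fn": "play_rows", "kwargs": {
  "rows": [
    {"slide": [0.05, 0, 0], "delta_rot": [0, 0, 0], "fingers": -1},
    {"slide": [0.08, 0, 0], "delta_rot": [0, 0, 0], "fingers": -1},
    {"slide": [0.09, 0, 0], "delta_rot": [0, 0, 0], "fingers": -1},
    {"slide": [0.09, 0, 0], "delta_rot": [0, 0, 0], "fingers": -1},
    {"slide": [0.08, 0, 0], "delta_rot": [0, 0, 0], "fingers": -1},
    {"slide": [0.07, 0, 0], "delta_rot": [0, 0, 0], "fingers": -1},
    {"slide": [0, 0, 0], "delta_rot": [0, 0, 0], "fingers": -1}
  ]
}}

```text
time_s: 6.05
tcp_pos: [0.5185, 0.1884, 0.1359]
eef_rot: [180.0, -0.0, -89.1]
contact_force: [5.3, -0.4, -1.3]
gripper_width: 0.0243
gripper_force: 25.0
```

Request:
{"fn": "play_rows", "kwargs": {
  "rows": [
    {"slide": [0, 0, 0.04], "delta_rot": [0, 0, 0], "fingers": -1},
    {"slide": [0, 0, 0.045], "delta_rot": [0, 0, 0], "fingers": -1},
    {"slide": [0, 0, 0], "delta_rot": [0, 0, 0], "fingers": -1},
    {"slide": [0, 0, 0], "delta_rot": [0, 0, 0], "fingers": 1},
    {"slide": [0, 0, 0], "delta_rot": [0, 0, 0], "fingers": 1},
    {"slide": [0, 0, 0], "delta_rot": [0, 0, 0], "fingers": 1},
    {"slide": [0, 0, 0], "delta_rot": [0, 0, 0], "fingers": 1},
    {"slide": [0, 0, 0], "delta_rot": [0, 0, 0], "fingers": 1}
  ]
}}

```text
time_s: 7.05
tcp_pos: [0.5184, 0.1899, 0.1231]
eef_rot: [180.0, 0.0, -89.1]
contact_force: [-0.3, -0.3, -0.0]
gripper_width: 0.0689
gripper_force: 0.0
```

Request:
{"fn": "play_rows", "kwargs": {
  "rows": [
    {"slide": [0, 0, 0], "delta_rot": [0, 0, 0], "fingers": 1},
    {"slide": [0, 0, 0], "delta_rot": [0, 0, 0], "fingers": 1},
    {"slide": [0, 0, 0], "delta_rot": [0, 0, 0], "fingers": 1}
  ]
}}

```text
time_s: 7.42
tcp_pos: [0.5185, 0.1899, 0.1231]
eef_rot: [-180.0, 0.0, -89.1]
contact_force: [-0.0, -0.2, -0.3]
gripper_width: 0.0873
gripper_force: 0.0
```

Retreat straight up, then to the side so the cameras can see.

Request:
{"fn": "play_rows", "kwargs": {
  "rows": [
    {"slide": [0, 0, -0.2], "delta_rot": [0, 0, 0], "fingers": 1},
    {"slide": [0, 0, -0.25], "delta_rot": [0, 0, 0], "fingers": 1},
    {"slide": [0, 0, -0.25], "delta_rot": [0, 0, 0], "fingers": 1},
    {"slide": [0.3, 0, -0.05], "delta_rot": [0, 0, 0], "fingers": 1},
    {"slide": [0.35, 0, 0], "delta_rot": [0, 0, 0], "fingers": 1},
    {"slide": [0.35, 0, 0], "delta_rot": [0, 0, 0], "fingers": 1},
    {"slide": [0.3, 0, 0], "delta_rot": [0, 0, 0], "fingers": 1},
    {"slide": [0, 0, 0], "delta_rot": [0, 0, 0], "fingers": 1}
  ]
}}

```text
time_s: 8.43
tcp_pos: [0.5213, -0.0076, 0.2357]
eef_rot: [180.0, -0.0, -89.3]
contact_force: [1.0, -0.3, 0.0]
gripper_width: 0.0875
gripper_force: 0.0
```

```bash
python3 - <<'E'
from plant import r
import cv2,numpy as np
a=r.capture("scene")["image"];b=r.capture("top")["image"]
f=lambda i:cv2.resize(i,(400,400),interpolation=2)
cv2.imwrite("pics/s4.png",np.hstack([f(a[80:230,290:440]),f(b[120:270,85:235])]))
E
```

```text
(no output)
```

View pics/s4.png

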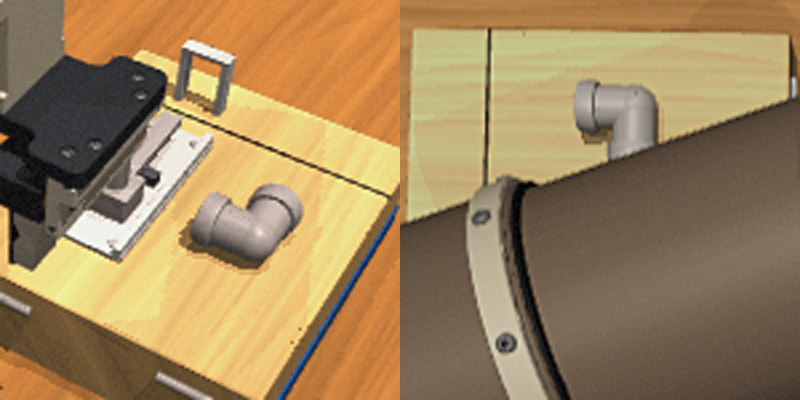

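The tongue is out of the keeper and the shoe (122,203) lies behind the ridge (150,176). The gripper hides part of it, so I'll clear further and check that it's flat.

Request:
{"fn": "play_rows", "kwargs": {
  "rows": [
    {"slide": [0.3, 0, -0.1], "delta_rot": [0, 0, 0], "fingers": 1},
    {"slide": [0.35, 0, -0.1], "delta_rot": [0, 0, 0], "fingers": 1},
    {"slide": [0.35, 0, 0], "delta_rot": [0, 0, 0], "fingers": 1},
    {"slide": [0.2, 0, 0], "delta_rot": [0, 0, 0], "fingers": 1},
    {"slide": [0, 0, 0], "delta_rot": [0, 0, 0], "fingers": 1}
  ]
}}

```text
time_s: 9.15
tcp_pos: [0.5248, -0.1858, 0.2652]
eef_rot: [180.0, -0.0, -89.2]
contact_force: [-0.5, 0.0, 0.1]
gripper_width: 0.0877
gripper_force: 0.0
```

```bash
python3 - <<'E'
from plant import r
from h import *
a=r.capture("scene");b=r.capture("top");pickle.dump((a,b),open("f.pkl","wb"))
f=lambda i:cv2.resize(i,(400,400),interpolation=2)
cv2.imwrite("pics/s5.png",np.hstack([f(a["image"][80:180,290:390]),f(b["image"][170:270,85:185])]))
# cap-centre prediction if down / lifted 10 mm at draw ~.069
for z in(.167,.177,.185):
  for c in(a,b):
    p=np.array(c["R"])@[.5185,.1895,z]+c["t"];print(z,p[0]/p[2]*c["fx"]+c["cx"],p[1]/p[2]*c["fy"]+c["cy"])
E
```

```text
0.167 334.928573620621 122.05417169205843
0.167 169.50924098017907 212.3888695606096
0.177 335.4352207255188 117.59260746122204
0.177 168.3605936419131 212.14021772671038
0.185 335.8484122464063 113.95401860468642
0.185 167.42106669584703 211.93683493866536
```

View pics/s5.png

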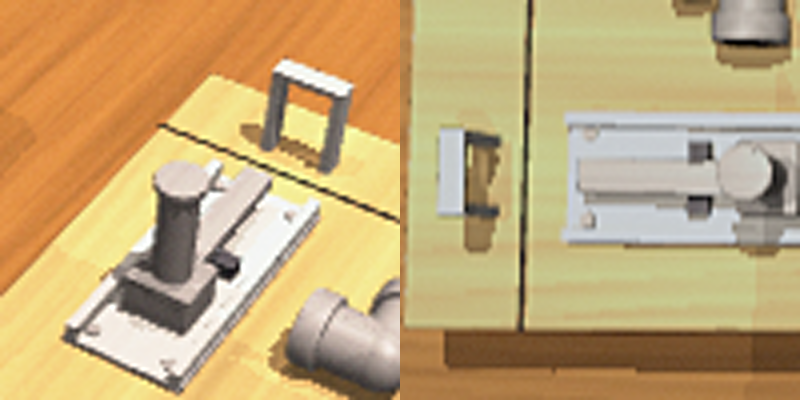

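The final picture shows the cap at scene pixel (335.5,124), against a prediction of (335,122) when down. The shoe sits flat on the plate behind the ridge, and the tongue is clear of the keeper.

```bash
python3 -c "
from plant import r
print(r.close_job())"
```

```text
the job is handed in; nothing more can be done
None
```

I lifted the elbow box's bolt over its ridge, drew it back about 69 mm and let it drop flat behind the ridge. I left the tee box's bolt alone, and handed the job in at about 9 s with the gripper clear; no verdict came back.

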